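# Pin the pivot bracket and show it to the inspection camera

## Robot

A 6-joint arm with a two-finger parallel gripper is mounted at the origin on the work surface. World frame = base frame: x ahead of the robot, y to its left, z up, the work surface at z = 0. Lengths are in mm, angles in rad, forces in N, time in s.
With the tool pointing down it reaches from about 275 to 1000 mm from the base axis. Payload 8.4 kg.
Tool frame: the origin (TCP) lies on the centre line of the jaws, within the pads' length; the fingertips stand r.tip_reach ahead of it and the grasp point (between the pads) lies 11 mm behind it (r.tip_reach is the distance from the TCP to the fingertips, in mm); z points along the fingers, y is the line along which they close (so a half turn about z gives the same grasp; the last joint's range is limited). The gripper opens to 85 mm and grips with 20 to 120 N. Pads are 22 mm wide; open, the fingers measure 114 mm over their backs; the gripper's body (76 mm by 85 mm) begins 54 mm behind the grasp point. The pads swing forward as they close: fully open they stand 13 mm farther back than shut.
Start: joints at [1.197, 0.353, 1.633, -0, 1.155, -0.002], TCP at [227.057, 582.3, 239.281] pointing down, gripper open.
Joint ranges: [-2.63, 2.63], [-0.92, 2.1], [0.06, 2.66], [-1.3, 4.44], [0, 2.69], [-3.02, 3.02]. Speed limits (rad/s): [2.22, 2.22, 2.79, 3.14, 3.14, 3.14].

## Interface

Orientations are given as [roll, pitch, yaw] about the fixed x, y, z axes, in that order (R = Rz(yaw) Ry(pitch) Rx(roll)).
In Python, from rig import r gives the robot as it stands.
- The arm moves only by the tool carry_out, never from a script. Its argument "targets" is a list of rows, each an object with "dp": the shift along the tool's x, y, z in mm, a list of three; "yaw": the turn about the tool's z in degrees. A call has 1 to 12 rows; each row is the pose to reach, as a shift and turn from the pose commanded when the call began, along the tool's axes at that moment; what a row does not reach only later rows make up. A row lasts 1/8 s, in which the tool goes at most 62.5 mm and 10.7 degrees, less where a joint would pass 70% of its speed; a pose out of reach is approached as far as the arm can. A call with a gripper value outside its range is refused whole. "fingers" is the opening, from -1 (shut) to 1 (fully open), so that 0 is half open, set as the call begins (left out, the last holds). The fingers move at their own pace and stop on an object; "grip_force" is the grip in N (left out, the last holds). Time passes only in rows, so rows that repeat a pose let the fingers close. It gives the time, the measured TCP pose, the force, the opening and the grip force at its end, in the units of the state.
- r.sense(): the state, without advancing time (a new reading comes with each control period).
- r.grab_frame(name): name is "scene" or "top" or "wrist"; returns the picture (400x640x3 uint8, red, green, blue); there is no depth.
- r.get_calibration(name): a dict with "fx", "fy", "cx", "cy" (pixels), "rvec" (rotation vector, rad) and "tvec" (3), from world to camera coordinates, as OpenCV has them. Camera axes: x right, y down, z forward; pixel columns grow to the right and rows downward; lengths in mm; the calibration is good to about 2 mm. A picture is of the moment at which its call begins: read the wrist's pose just before it. get_calibration takes no time and is no camera call; for the wrist camera it gives the pose at the moment of the call.
- r.sign_off(): hands the job in; it is judged then, once.
The state is a dict: "clock": time; "qpos": joint angles; "qvel": joint speeds; "joint_efforts": joint torques, N m; "eef_pos": TCP position; "tcp_rot": TCP orientation; "contact_force": force on the tool from outside, world axes, zero at the start; "wrist_torque": the same for the moment, N m; "opening": opening from 0.0 (shut) to 1.0 (fully open); "grasp_force": force on a finger pad.
Only numpy, scipy, OpenCV 4.12 (cv2) and the standard library are available. Lean on these libraries where they do the work, as an engineer would, in place of code of your own. Each camera call takes 0.05 s, during which the arm holds its last target. There are 200 camera calls.

## Task

While the black bracket stands in its orange nest, put the two brass pins from the grey rack into the two bores in its top, heads right down on the bracket. Then lift the bracket out and hold it up in the air to the blue inspection camera: upright, at lens height, its middle straight in front of the lens and 150 mm from the glass, with the striped, white-spotted front face square to the lens. Finish while still holding it there, without letting go; leave the glue gun, jar, screwdriver and camera undisturbed.

Things in the scene. Friction and masses are not known exactly. Their poses are not given: they have to be found in the camera images.
- bracket: Loose black block 90 x 24 x 55 mm (x, y, z), about 0.22 kg, standing in the nest. Origin: centre of its underside. In its top two blind bores, 13 mm wide, 31 mm deep, at x = -32 and +32 mm, y = 0. Front face: -y, with two white 18 mm spots, and a white 36 x 4 mm stripe along that edge of the top; back plain. Grip it mid-length between the bores, across the 24 mm.
- bracket_mid (a point): The middle of the bracket block, 27.5 mm above its underside; axes as the bracket's. This is the point to bring in front of the lens.
- seat_left (a point): Point inside the bracket's bore at x = -32 mm, 28 mm below the bracket's top: where a pin's lower tip lies when its head sits on the bracket. Axes as the bracket's.
- seat_right (a point): The same for the bore at x = +32 mm.
- nest: Fixed orange nest: base 150 x 70 x 10 mm, with a rim (110 x 44 mm outside) around a pocket 94 x 28 mm; pocket floor 10 mm, rim top 22 mm above the bench. Origin: centre of its underside; x along the pocket. The bracket stands in it with 2 mm of play each side and comes straight up; the bracket's top is then 65 mm above the bench.
- pin_a: Loose brass pin, 46 mm tall, about 55 g: shank 10 mm across, 28 mm long, tip bevelled to 5 mm; on top a round head 18 mm across, 18 mm high, with a copper band. Origin: centre of the shank's lower tip, z up to the head. It starts upright in the rack, head resting on it, so the head spans 40 to 58 mm above the bench. Either pin may go into either bore.
- pin_b: The other brass pin, the same; it starts in the rack's other hole.
- rack: Fixed grey plastic rack block 110 x 50 x 40 mm (x, y, z), origin at the centre of its underside. Two holes, 12 mm in diameter and 32 mm deep, at x = -32 and x = +32 mm, each holding a pin.
- lens (a point): Centre of the front glass of the inspection camera (blue box, black barrel, white 60 mm ring) at the robot's right. +y: the level direction it looks, out of the glass; z up. 170 to 230 mm above the bench, on a stiff slide; its 300 mm mast stands 73 mm behind the glass. Bracket well shown: its axes parallel to these, -y face towards the glass, its middle 150 mm out along +y.
- glue_gun: Bystander: blue glue gun lying on its side, about 140 x 120 x 36 mm. Origin under the barrel's middle.
- jar: Bystander: amber jar, 56 mm in diameter, 65 mm high. Origin: centre of its underside.
- screwdriver: Bystander: screwdriver with red handle, 170 mm, lying along its x. Origin on the bench under it.
There are look-alikes about, which are no part of the job. Of the things that look like the nest, the smaller one is meant.

How it is judged:
By the outcome, as a careful person would: the job done as asked, in the order asked, and still so for the second after the job is handed in, while the arm keeps its last pose, push and grip.
It also fails if it takes over 72 s, if anything falls off the work surface, if the arm or the gripper's body presses on something with over 40 N, if the wrist force passes 120 N, or if a joint passes its speed limit or range.

## Working session

There is one attempt and no reset: what is moved stays moved. The work goes in short steps, Python scripts to look and compute and a tool call to move; the robot and the scene stay as the last step left them, time stands still between calls to the robot, and variables do not carry over. Pictures are saved under pics/ and viewed, at most 10 in all, crops included, and the job is handed in when it is done.

Besides the shell and the picture viewer there is one more tool, called after "Emit:" in YAML: its name, and indented under it one key for each argument. carry_out: Moves the arm, as the interface text tells. Its arguments: {"type":"object","properties":{"targets":{"type":"array","items":{"type":"object","properties":{"dp":{"type":"array","items":{"type":"number"}},"yaw":{"type":"number"}}}},"fingers":{"type":"number"},"grip_force":{"type":"number"}},"required":["targets"]}

```bash
mkdir -p pics; ls
python3 - <<'E'
from rig import r
import cv2
print(r.sense()); print(r.tip_reach)
for n in("scene","top"):
    im=r.grab_frame(n); cv2.imwrite(f"pics/{n}0.png",im[:,:,::-1]); print(n,r.get_calibration(n))
E
```

```text
pics
{'clock': 0.0, 'qpos': array([ 1.19658928e+00,  3.53653445e-01,  1.63416302e+00,  7.94439956e-06,
        1.15521755e+00, -2.39738184e-03]), 'qvel': array([-0.00024472, -0.0004689 ,  0.00031714, -0.00045152, -0.00020462,
        0.00051568]), 'joint_efforts': array([-3.14116907e-03, -6.05254555e+01, -3.42043626e+01, -3.88328253e-04,
        9.87692998e-03,  6.63582938e-06]), 'eef_pos': array([226.88151829, 581.84167188, 238.54601858]), 'tcp_rot': array([-3.14015132e+00, -1.07190182e-05,  2.76977977e+00]), 'contact_force': array([-0.50501938, -0.36932971,  0.03354364]), 'wrist_torque': array([ 0.01583215,  0.08612867, -0.03342482]), 'grasp_force': 0.0, 'opening': 0.9985113210346529}
8.0
scene {'fx': 464.10646757503537, 'fy': 464.10646757503537, 'cx': 319.77954684415306, 'cy': 203.29212875760834, 'rvec': array([ 0.76560809,  2.71737011, -0.9097264 ]), 'tvec': array([ 482.91803439, -126.49074209, 1611.37931459])}
top {'fx': 436.23184728277255, 'fy': 436.23184728277255, 'cx': 318.66395197623604, 'cy': 199.71456528627704, 'rvec': array([ 2.11944852, -2.10254416,  0.22804087]), 'tvec': array([ -17.73067627,  559.44569471, 1383.92531508])}
```

View pics/scene0.png

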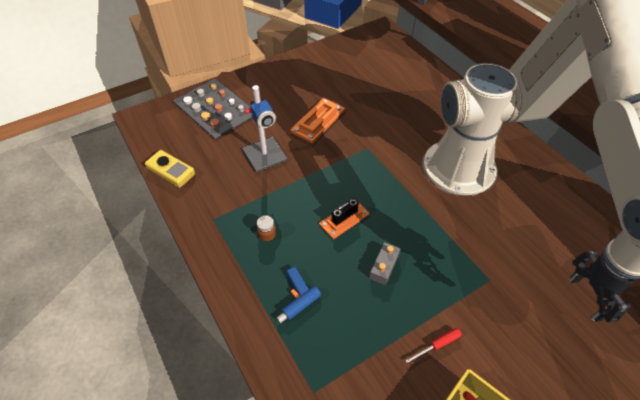

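View pics/top0.png

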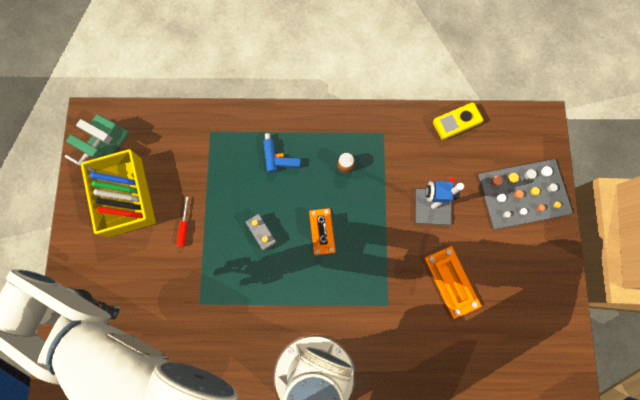

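Scene: the bracket stands in the small orange nest at scene (345,215) / top (322,232). The larger empty orange frame at scene (318,120) / top (453,282) is the look-alike. The rack is at top (261,231) and the inspection camera at top (435,192) / scene (264,118). I'll confirm these in a crop.

```bash
cat > h.py <<'E'
import numpy as np, cv2
from rig import r
def cam(c):
    R=cv2.Rodrigues(np.array(c["rvec"],float))[0]; t=np.array(c["tvec"],float)
    K=np.array([[c["fx"],0,c["cx"]],[0,c["fy"],c["cy"]],[0,0,1]]); return K,R,t
def ray(c,u,v):
    K,R,t=cam(c); return -R.T@t, R.T@np.linalg.inv(K)@np.array([u,v,1.])
def atz(c,u,v,z):
    o,d=ray(c,u,v); return o+d*(z-o[2])/d[2]
def proj(c,P):
    K,R,t=cam(c); q=(K@(R@np.atleast_2d(P).T+t[:,None])); return (q[:2]/q[2]).T
def tri(obs):
    A=np.zeros((3,3));b=np.zeros(3)
    for c,u,v in obs:
        o,d=ray(c,u,v); d/=np.linalg.norm(d); M=np.eye(3)-np.outer(d,d); A+=M;b+=M@o
    return np.linalg.solve(A,b)
def Rt(s): 
    from scipy.spatial.transform import Rotation as Ro
    return Ro.from_euler('xyz',s["tcp_rot"]).as_matrix()
def togo(P,s=None):
    s=s or r.sense(); return Rt(s).T@(np.array(P)-s["eef_pos"])
E
python3 - <<'E'
from h import *
T=r.get_calibration("top");S=r.get_calibration("scene")
for n,u,v,z in(("pinL",255,224,58),("pinR",265,239,58),("brk",322,232,65),("nestc1",312,209,10),("nestc2",332,209,10),("nestc3",334,254,10),("lens?",428,192,200),("post",449,188,300)): print(n,atz(T,u,v,z).round())
print("lens tri",tri([(T,428,192),(S,267,120)]))
W=r.get_calibration("wrist");s=r.sense();K,R,t=cam(W)
print("wristcam in tool:",(Rt(s).T@(-R.T@t-s["eef_pos"])).round(1),"\n",(Rt(s).T@R.T).round(3),W["fx"])
t0=cv2.imread("pics/top0.png");s0=cv2.imread("pics/scene0.png")
f=lambda im,x,y,w,h,k:cv2.resize(im[y:y+h,x:x+w],None,fx=k,fy=k,interpolation=cv2.INTER_CUBIC)
a=np.hstack([f(t0,240,200,100,75,4),f(s0,310,190,100,75,4)]);b=np.hstack([f(t0,400,160,100,75,4),f(s0,225,80,100,75,4)])
cv2.imwrite("pics/c1.png",np.vstack([a,b]))
E
```

```text
pinL [477. 194.  58.]
pinR [428. 160.  58.]
brk [451. -25.  65.]
nestc1 [538.   9.  10.]
nestc2 [538. -59.  10.]
nestc3 [385. -66.  10.]
lens? [ 556. -340.  200.]
post [ 544. -373.  300.]
lens tri [ 551.94111135 -335.82244493  218.14388917]
wristcam in tool: [  68.6    0.7 -134.9] 
 [[ 0.001 -0.961 -0.275]
 [ 1.     0.001 -0.   ]
 [ 0.    -0.275  0.961]] 316.79401855508
```

View pics/c1.png

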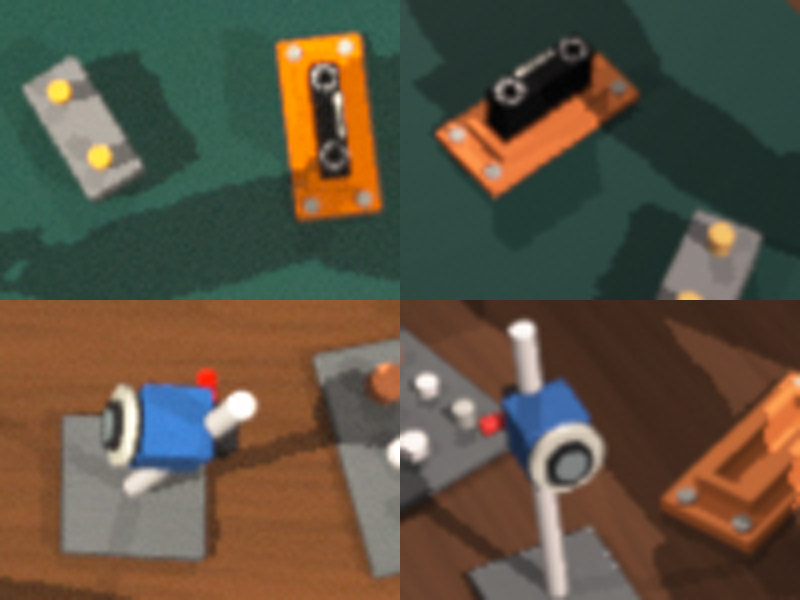

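The crops confirm the details. Two pins stand in the grey rack, and the bracket's white stripe is on its right side (world −y), so the front already faces the camera side. The nest with the bracket in it is the small one, and the lens looks toward world +y. I'll move the wrist camera over the rack and nest.

Run:
```python
from h import *
s=r.sense(); print(togo([440,75,240]),np.degrees(s["tcp_rot"]))
```

```text
[-382.67103044 -394.8782948    -0.864247  ] [-1.79928817e+02  1.01615984e-03  1.58698235e+02]
```

Emit:
carry_out:
  targets:
    - {"dp": [-383,-395,0],"yaw": -21}
    - {"dp": [-383,-395,0],"yaw": -21}
    - {"dp": [-383,-395,0],"yaw": -21}
    - {"dp": [-383,-395,0],"yaw": -21}
    - {"dp": [-383,-395,0],"yaw": -21}
    - {"dp": [-383,-395,0],"yaw": -21}
    - {"dp": [-383,-395,0],"yaw": -21}
    - {"dp": [-383,-395,0],"yaw": -21}
    - {"dp": [-383,-395,0],"yaw": -21}
    - {"dp": [-383,-395,0],"yaw": -21}
    - {"dp": [-383,-395,0],"yaw": -21}
    - {"dp": [-383,-395,0],"yaw": -21}

```text
clock: 1.6
eef_pos: [439.9, 76.1, 239.1]
tcp_rot: [3.141, -0.0, 3.138]
contact_force: [-0.1, 0.3, -0.3]
opening: 1.001
grasp_force: 0.0
```

Run:
```python
from h import *
import json
W=r.get_calibration("wrist"); im=r.grab_frame("wrist"); cv2.imwrite("pics/w1.png",im[:,:,::-1])
json.dump({k:np.array(v).tolist() for k,v in W.items()},open("w1.json","w"))
s=r.sense(); print(s["clock"],s["eef_pos"],np.degrees(s["tcp_rot"]))
```

```text
1.65 [439.92600505  76.21564055 239.19513171] [ 1.79993705e+02 -1.81001891e-02  1.79802454e+02]
```

View pics/w1.png

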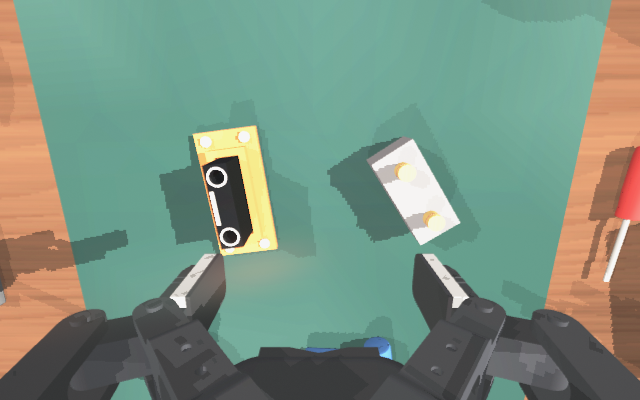

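The wrist view shows bores at about (216,177) and (230,237), with the stripe on the left side (−y). The pin heads are at about (406,172) and (434,221). I'll enlarge both.

Run:
```python
import cv2,numpy as np
im=cv2.imread("pics/w1.png")
a=np.hstack([im[125:265,190:290],im[125:265,365:465]])
cv2.imwrite("pics/w1c.png",cv2.resize(a,None,fx=4,fy=4,interpolation=cv2.INTER_CUBIC))
```

```text
(no output)
```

View pics/w1c.png

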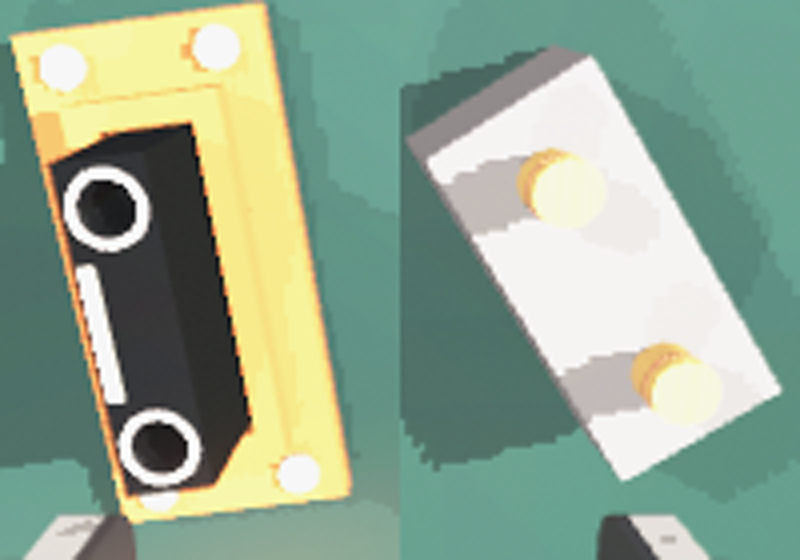

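Run:
```python
from h import *
import json
W=json.load(open("w1.json"))
p=lambda x,y,z,o:atz(W,(x+.5)/4-.5+o,(y+.5)/4-.5+125,z)
b1,b2=p(107,208,65,190),p(160,447,65,190)
a1,a2=p(569,189,58,365),p(684,392,58,365)
print(b1,b2,np.linalg.norm(b2-b1),a1,a2,np.linalg.norm(a2-a1))
d=b2-b1; print("bracket yaw",np.degrees(np.arctan2(d[1],d[0])),"mid",(b1+b2)/2)
d=a2-a1; print("rack",np.degrees(np.arctan2(d[1],d[0])),(a1+a2)/2)
print("stripe",p(101,333,65,190))
s=r.sense()
for n,P in(("a1",a1),("a2",a2)): print(n,togo([P[0],P[1],90],s))
```

```text
[433.13026718 -25.08952642  65.        ] [496.74702704 -17.06387788  65.        ] 64.12100412044954 [430.56364464 266.40709117  58.        ] [484.97129616 305.46911014  58.        ] 66.97786104463228
bracket yaw 7.190233138127193 mid [464.93864711 -21.07670215  65.        ]
rack 35.676488354448 [457.7674704  285.93810065  58.        ]
stripe [465.51630733 -29.60008535  65.        ]
a1 [  9.97091888 190.14164786 149.2191795 ]
a2 [-44.3017276  229.39102428 149.20634641]
```

Run:
```python
from h import *
import json
W=json.load(open("w1.json"))
p=lambda x,y,z,o:atz(W,(x+.5)/4-.5+o,(y+.5)/4-.5+125,z)
a1,a2=p(569,189,58,265),p(684,392,58,265)
print(a1,a2,np.linalg.norm(a2-a1))
d=a2-a1; print("rack",np.degrees(np.arctan2(d[1],d[0])),(a1+a2)/2)
s=r.sense()
for n,P in(("a1",a1),("a2",a2)): print(n,togo([P[0],P[1],90],s))
```

```text
[430.24857301 165.45214694  58.        ] [484.6496404  199.81479653  58.        ] 64.34491293665012
rack 32.27871653071576 [457.4491067  182.63347173  58.        ]
a1 [  9.93791382  89.18621798 149.2080778 ]
a2 [-44.34435117 123.73623028 149.19472537]
```

Emit:
carry_out:
  targets:
    - {"dp": [10,60,60],"yaw": -7.4}
    - {"dp": [10,89,110],"yaw": -7.4}
    - {"dp": [10,89,140],"yaw": -7.4}
    - {"dp": [10,89,160],"yaw": -7.4}
    - {"dp": [10,89,175],"yaw": -7.4}
    - {"dp": [10,89,185],"yaw": -7.4}
    - {"dp": [10,89,187],"yaw": -7.4}
    - {"dp": [10,89,187],"yaw": -7.4}
  fingers: 0.2

```text
clock: 2.65
eef_pos: [431.3, 164.3, 52.8]
tcp_rot: [3.141, 0.001, -3.018]
contact_force: [0.5, 0.5, 0.1]
opening: 0.599
grasp_force: 0.0
```

Run:
```python
from h import *
im=r.grab_frame("wrist"); cv2.imwrite("pics/w2.png",cv2.resize(im[150:400,120:520,::-1],None,fx=2,fy=2))
s=r.sense(); print(s["clock"],s["eef_pos"],np.degrees(s["tcp_rot"]),s["contact_force"])
```

```text
2.7 [431.36219162 164.26978887  52.89071782] [ 1.79983184e+02  6.33891124e-02 -1.72920770e+02] [ 0.65647564 -0.55690437 -0.13796622]
```

View pics/w2.png

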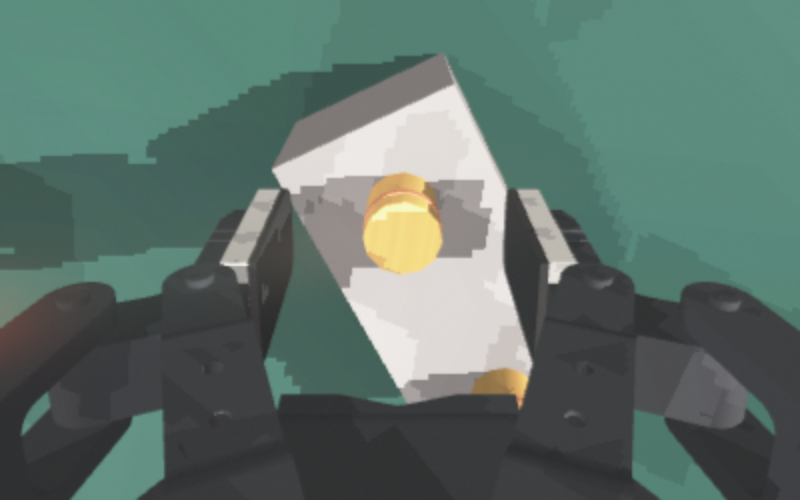

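The head sits centred between the pads: head top at crop (402,235), full image (321,267). I'll check its offset along the pads and then close.

Run:
```python
from h import *
W=r.get_calibration("wrist");P=atz(W,320.9,267.2,58);print(P,togo(P))
```

```text
[430.58959281 165.30106741  58.        ] [ 0.63395943  1.12013292 -5.10965815]
```

Emit:
carry_out:
  targets:
    - {"dp": [0,0,2]}
    - {"dp": [0,0,2]}
    - {"dp": [0,0,2]}
    - {"dp": [0,0,2]}
    - {"dp": [0,0,2]}
    - {"dp": [0,0,2]}
  fingers: -1
  grip_force: 40

```text
schema error: expected keys dp, yaw
```

Emit:
carry_out:
  targets:
    - {"dp": [0.7,1,2],"yaw": 0}
    - {"dp": [0.7,1,2],"yaw": 0}
    - {"dp": [0.7,1,2],"yaw": 0}
    - {"dp": [0.7,1,2],"yaw": 0}
    - {"dp": [0.7,1,2],"yaw": 0}
    - {"dp": [0.7,1,2],"yaw": 0}
  fingers: -1
  grip_force: 40

```text
clock: 3.45
eef_pos: [430.1, 165.1, 50.6]
tcp_rot: [3.142, 0.0, -3.018]
contact_force: [-1.6, -1.1, 6.0]
opening: 0.187
grasp_force: 39.0
```

Run:
```python
from h import *
s=r.sense();print(s["clock"],s["eef_pos"],np.degrees(s["tcp_rot"]),s["opening"],s["grasp_force"],s["contact_force"])
for P in([433.13,-25.09,124],[496.75,-17.06,124]):print(togo(P,s))
```

```text
3.45 [430.14727916 165.14141491  50.60504897] [ 1.79996066e+02  1.62646859e-02 -1.72902921e+02] 0.18705364765130394 38.959917426109314 [-1.56250556 -1.06469898  6.0419497 ]
[  20.52255566 -189.13738505  -73.41376549]
[ -43.60211407 -189.0292174   -73.39555485]
```

Emit:
carry_out:
  targets:
    - {"dp": [0,0,-40],"yaw": 0}
    - {"dp": [5,-30,-73],"yaw": 0}
    - {"dp": [12,-90,-73],"yaw": 0}
    - {"dp": [18,-150,-73],"yaw": 0}
    - {"dp": [20.5,-189,-73],"yaw": 0}
    - {"dp": [20.5,-189,-73],"yaw": 0}
    - {"dp": [20.5,-189,-73],"yaw": 0}
    - {"dp": [20.5,-189,-60],"yaw": 0}
    - {"dp": [20.5,-189,-55],"yaw": 0}
    - {"dp": [20.5,-189,-52],"yaw": 0}
    - {"dp": [20.5,-189,-50],"yaw": 0}

```text
clock: 4.82
eef_pos: [433.0, -24.7, 100.0]
tcp_rot: [3.142, -0.0, -3.017]
contact_force: [1.0, 0.3, -1.0]
opening: 0.189
grasp_force: 39.4
```

Run:
```python
from h import *
s=r.sense();print(s["clock"],s["eef_pos"],s["opening"],s["grasp_force"],s["contact_force"])
print(togo([433.13,-25.09,75.6],s))
im=r.grab_frame("wrist"); cv2.imwrite("pics/w3.png",cv2.resize(im[150:400,120:520,::-1],None,fx=2,fy=2))
```

```text
4.825 [432.96768523 -24.69204704  99.98298614] 0.18923704624901644 39.410362243652344 [ 0.95871897  0.32285683 -0.9660432 ]
[-0.12172428 -0.41692223 24.38290558]
```

View pics/w3.png

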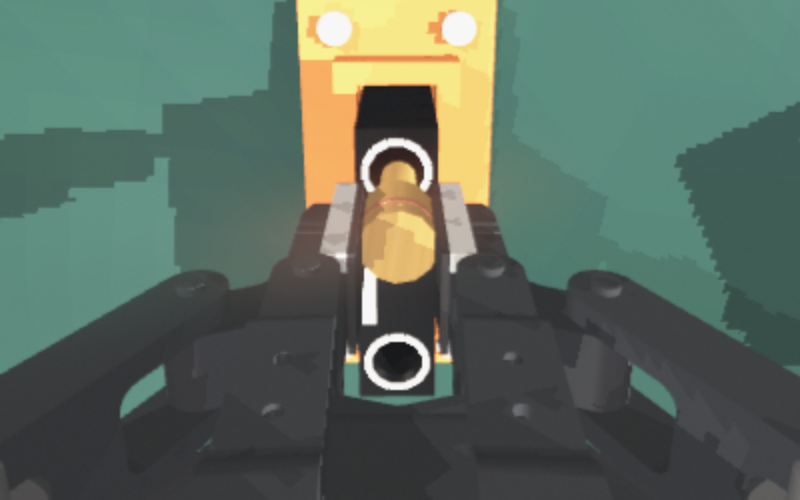

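The shank is inside the bore, centred on its ring at crop x≈397, with no contact force. I'll push it down and release.

Emit:
carry_out:
  targets:
    - {"dp": [-0.1,-0.4,8],"yaw": 0}
    - {"dp": [-0.1,-0.4,16],"yaw": 0}
    - {"dp": [-0.1,-0.4,21],"yaw": 0}
    - {"dp": [-0.1,-0.4,24],"yaw": 0}
    - {"dp": [-0.1,-0.4,25],"yaw": 0}
    - {"dp": [-0.1,-0.4,25],"yaw": 0}

```text
clock: 5.62
eef_pos: [433.1, -25.4, 75.6]
tcp_rot: [-3.142, -0.0, -3.018]
contact_force: [-2.1, -0.3, 4.9]
opening: 0.188
grasp_force: 40.2
```

Emit:
carry_out:
  targets:
    - {"dp": [0,0,0],"yaw": 0}
    - {"dp": [0,0,0],"yaw": 0}
    - {"dp": [0,0,0],"yaw": 0}
  fingers: 0.2

```text
clock: 6.0
eef_pos: [433.3, -25.4, 75.3]
tcp_rot: [-3.142, 0.0, -3.018]
contact_force: [-0.6, 0.5, 0.6]
opening: 0.599
grasp_force: 0.0
```

Run:
```python
from h import *
s=r.sense();print(s["clock"],s["eef_pos"],s["opening"],s["grasp_force"],s["contact_force"])
print(togo([484.65,199.8,50.3],s))
```

```text
6.0 [433.2664018  -25.38445479  75.26963174] 0.598602439701065 0.0 [-0.63722944  0.45798373  0.64400939]
[-78.80993274 217.11113554  24.97087655]
```

Emit:
carry_out:
  targets:
    - {"dp": [0,0,-35],"yaw": 0}
    - {"dp": [-15,40,-45],"yaw": 0}
    - {"dp": [-37,100,-45],"yaw": 0}
    - {"dp": [-58,160,-40],"yaw": 0}
    - {"dp": [-79,217,-30],"yaw": 0}
    - {"dp": [-79,217,-10],"yaw": 0}
    - {"dp": [-79,217,5],"yaw": 0}
    - {"dp": [-79,217,17],"yaw": 0}
    - {"dp": [-79,217,23],"yaw": 0}
    - {"dp": [-79,217,25],"yaw": 0}
    - {"dp": [-79,217,25],"yaw": 0}

```text
clock: 7.38
eef_pos: [485.1, 199.5, 50.6]
tcp_rot: [3.141, 0.0, -3.018]
contact_force: [0.6, 0.6, -0.3]
opening: 0.595
grasp_force: 0.0
```

Emit:
carry_out:
  targets:
    - {"dp": [0,0,0],"yaw": 0}
    - {"dp": [0,0,0],"yaw": 0}
    - {"dp": [0,0,0],"yaw": 0}
    - {"dp": [0,0,0],"yaw": 0}
    - {"dp": [0,0,0],"yaw": 0}
  fingers: -1

```text
clock: 8.0
eef_pos: [485.0, 199.8, 50.8]
tcp_rot: [3.142, 0.001, -3.018]
contact_force: [-1.2, -1.7, 5.9]
opening: 0.189
grasp_force: 38.9
```

Run:
```python
from h import *
s=r.sense();print(s["clock"],s["eef_pos"],s["opening"],s["grasp_force"],s["contact_force"])
print(togo([496.75,-17.06,100],s))
```

```text
8.0 [485.03131461 199.78327026  50.75356046] 0.18875697605913377 38.940555453300476 [-1.20228739 -1.73177546  5.85494363]
[  15.17239488 -216.62608274  -49.25933373]
```

Emit:
carry_out:
  targets:
    - {"dp": [0,0,-40],"yaw": 0}
    - {"dp": [3,-40,-74],"yaw": 0}
    - {"dp": [7,-100,-74],"yaw": 0}
    - {"dp": [11,-160,-74],"yaw": 0}
    - {"dp": [15.2,-216.6,-74],"yaw": 0}
    - {"dp": [15.2,-216.6,-74],"yaw": 0}
    - {"dp": [15.2,-216.6,-70],"yaw": 0}
    - {"dp": [15.2,-216.6,-60],"yaw": 0}
    - {"dp": [15.2,-216.6,-55],"yaw": 0}
    - {"dp": [15.2,-216.6,-50],"yaw": 0}
    - {"dp": [15.2,-216.6,-49],"yaw": 0}

```text
clock: 9.38
eef_pos: [496.2, -16.7, 98.8]
tcp_rot: [3.141, -0.001, -3.017]
contact_force: [0.2, 0.0, -1.3]
opening: 0.188
grasp_force: 40.0
```

Run:
```python
from h import *
s=r.sense();print(s["clock"],s["eef_pos"],s["opening"],s["grasp_force"],s["contact_force"])
print(togo([496.75,-17.06,75.6],s))
im=r.grab_frame("wrist"); cv2.imwrite("pics/w4.png",cv2.resize(im[100:400,120:520,::-1],None,fx=2,fy=2))
```

```text
9.375 [496.21291229 -16.69241226  98.7913771 ] 0.18783529007750327 39.992544651031494 [ 0.20415502  0.03454093 -1.26421782]
[-0.5056746  -0.43403868 23.19093485]
```

View pics/w4.png

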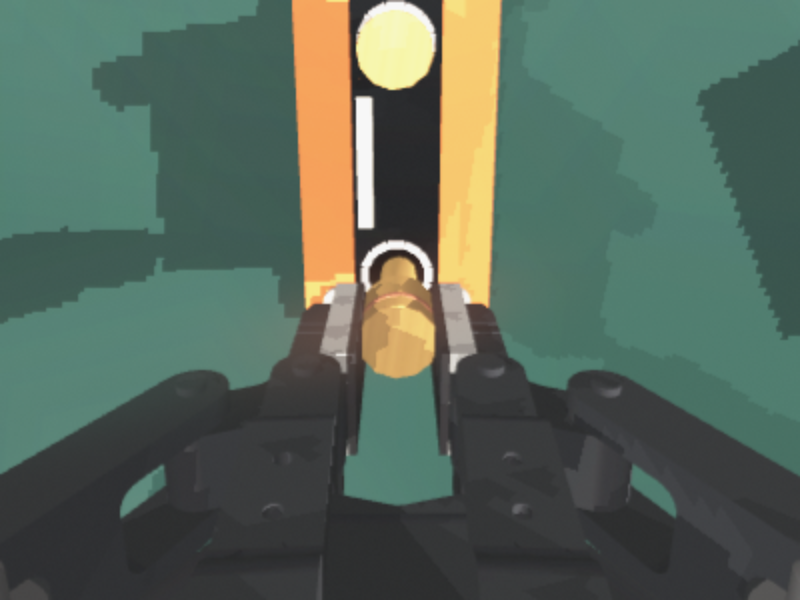

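The second pin is entering its bore centred (crop x≈397), and the first pin's head is down at the top of the view, (396,45). Pushing the second one down next.

Emit:
carry_out:
  targets:
    - {"dp": [-0.5,-0.4,8],"yaw": 0}
    - {"dp": [-0.5,-0.4,16],"yaw": 0}
    - {"dp": [-0.5,-0.4,20],"yaw": 0}
    - {"dp": [-0.5,-0.4,23],"yaw": 0}
    - {"dp": [-0.5,-0.4,24],"yaw": 0}
    - {"dp": [-0.5,-0.4,24],"yaw": 0}

```text
clock: 10.18
eef_pos: [497.0, -17.5, 75.7]
tcp_rot: [-3.142, -0.0, -3.018]
contact_force: [-2.7, -0.1, 7.3]
opening: 0.191
grasp_force: 40.8
```

Emit:
carry_out:
  targets:
    - {"dp": [0,0,0],"yaw": 0}
    - {"dp": [0,0,0],"yaw": 0}
    - {"dp": [0,0,0],"yaw": 0}
  fingers: 0.2

```text
clock: 10.55
eef_pos: [497.0, -17.4, 75.2]
tcp_rot: [-3.142, 0.0, -3.018]
contact_force: [-0.2, 0.4, -0.1]
opening: 0.598
grasp_force: 0.0
```

Run:
```python
from h import *
s=r.sense();print(s["clock"],s["eef_pos"],s["opening"],s["grasp_force"],s["contact_force"])
print(togo([497,-230,300],s), togo([464.94,-21.08,34.5],s))
```

```text
10.55 [497.04387986 -17.43575469  75.24918661] 0.5984951708847662 0.0 [-0.20590234  0.36247423 -0.11471141]
[  26.29470164 -210.93505645 -224.74758966] [32.31047051  0.35126918 40.74734274]
```

Run:
```python
from h import *
s=r.sense()
print(togo([552,-200,300],s))
```

```text
[ -31.99058358 -187.96060283 -224.74479143]
```

Emit:
carry_out:
  targets:
    - {"dp": [0,0,-60],"yaw": 0}
    - {"dp": [0,-20,-120],"yaw": 10}
    - {"dp": [-10,-60,-160],"yaw": 20}
    - {"dp": [-20,-100,-190],"yaw": 30}
    - {"dp": [-32,-140,-225],"yaw": 40}
    - {"dp": [-32,-188,-225],"yaw": 50}
    - {"dp": [-32,-188,-225],"yaw": 60}
    - {"dp": [-32,-188,-225],"yaw": 70}
    - {"dp": [-32,-188,-225],"yaw": 80}
    - {"dp": [-32,-188,-225],"yaw": 90}
    - {"dp": [-32,-188,-225],"yaw": 97}
    - {"dp": [-32,-188,-225],"yaw": 97}

```text
clock: 12.05
eef_pos: [551.9, -200.0, 300.1]
tcp_rot: [-3.141, -0.0, 1.573]
contact_force: [-0.0, -0.1, -0.3]
opening: 0.602
grasp_force: 0.0
```

```bash
cat >> h.py <<'E'
def snap(n):
    import json
    W=r.get_calibration("wrist"); im=r.grab_frame("wrist")[:,:,::-1]; cv2.imwrite(f"pics/{n}.png",im)
    json.dump({k:np.array(v).tolist() for k,v in W.items()},open(n+".json","w")); return W,im
E
python3 - <<'E'
from h import *
snap("l1"); s=r.sense();print(s["clock"],s["eef_pos"],np.degrees(s["tcp_rot"]))
E
```

```text
12.1 [ 551.91278703 -199.996626    300.11966169] [-1.79984521e+02 -3.26007960e-03  9.02573469e+01]
```

Emit:
carry_out:
  targets:
    - {"dp": [50,0,-30],"yaw": 0}
    - {"dp": [80,60,-80],"yaw": 0}
    - {"dp": [80,60,-80],"yaw": 0}
    - {"dp": [80,60,-80],"yaw": 0}
    - {"dp": [80,60,-80],"yaw": 0}

```text
clock: 12.72
eef_pos: [610.9, -120.2, 379.2]
tcp_rot: [-3.14, -0.0, 1.574]
contact_force: [0.2, -0.4, -0.2]
opening: 0.603
grasp_force: 0.0
```

Run:
```python
from h import *
W,im=snap("l2"); s=r.sense();print(s["clock"],s["eef_pos"],np.degrees(s["tcp_rot"]))
a=cv2.imread("pics/l1.png")
K=lambda i:cv2.resize(i[0:225,170:470],None,fx=1.33,fy=1.33)
cv2.imwrite("pics/lc.png",np.vstack([cv2.resize(a[0:200,:],(800,250)),cv2.resize(im[0:200,:],(800,250))]))
```

```text
12.775 [ 610.7658359  -120.33801445  379.21899366] [-1.79889800e+02 -9.02398838e-03  9.01169978e+01]
```

View pics/lc.png

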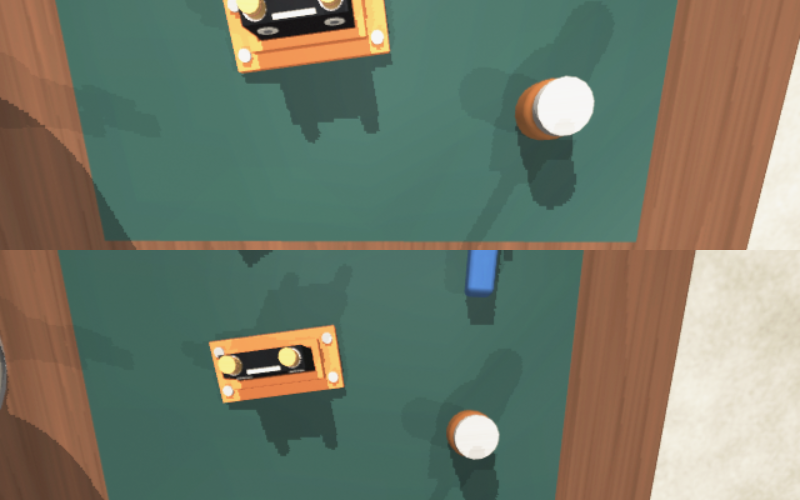

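These crops hold only the nest, with both pin heads seated in the bracket, and the jar. The lens is in the lower half, behind the gripper. I'll turn the wrist so the lens shows at the unobstructed left side.

Emit:
carry_out:
  targets:
    - {"dp": [-10,0,0],"yaw": -10}
    - {"dp": [-20,0,10],"yaw": -20}
    - {"dp": [-30,0,20],"yaw": -30}
    - {"dp": [-40,0,40],"yaw": -40}
    - {"dp": [-50,-10,60],"yaw": -50}
    - {"dp": [-65,-23,79],"yaw": -60}
    - {"dp": [-65,-23,79],"yaw": -70}
    - {"dp": [-65,-23,79],"yaw": -80}
    - {"dp": [-65,-23,79],"yaw": -90}
    - {"dp": [-65,-23,79],"yaw": -90}
    - {"dp": [-65,-23,79],"yaw": -90}
  fingers: -1

```text
clock: 14.15
eef_pos: [588.4, -185.2, 301.0]
tcp_rot: [3.141, -0.001, 3.139]
contact_force: [0.4, 0.1, -0.6]
opening: -0.0
grasp_force: 0.0
```

Run:
```python
from h import *
snap("m1"); s=r.sense();print(s["clock"],s["eef_pos"],np.degrees(s["tcp_rot"]))
```

```text
14.2 [ 588.59553335 -185.15075418  301.09989126] [ 1.79994495e+02 -1.96089770e-02  1.79903539e+02]
```

Emit:
carry_out:
  targets:
    - {"dp": [30,10,-10],"yaw": 0}
    - {"dp": [50,20,-20],"yaw": 0}
    - {"dp": [50,20,-20],"yaw": 0}
    - {"dp": [50,20,-20],"yaw": 0}
    - {"dp": [50,20,-20],"yaw": 0}

```text
clock: 14.82
eef_pos: [539.4, -165.3, 320.8]
tcp_rot: [3.142, -0.0, -3.14]
contact_force: [0.3, -0.0, 0.5]
opening: 0.004
grasp_force: 0.0
```

Run:
```python
from h import *
snap("m2"); s=r.sense();print(s["clock"],s["eef_pos"],np.degrees(s["tcp_rot"]))
```

```text
14.875 [ 539.28457571 -165.24085366  320.70520684] [ 1.79990284e+02 -3.91320975e-02 -1.79925132e+02]
```

Emit:
carry_out:
  targets:
    - {"dp": [-40,0,0],"yaw": 0}
    - {"dp": [-90,0,0],"yaw": 0}
    - {"dp": [-110,0,-60],"yaw": 0}
    - {"dp": [-110,0,-60],"yaw": 0}
    - {"dp": [-110,0,-60],"yaw": 0}
    - {"dp": [-110,0,-60],"yaw": 0}

```text
clock: 15.62
eef_pos: [648.1, -164.8, 379.9]
tcp_rot: [3.141, -0.002, -3.14]
contact_force: [-0.3, -0.4, -0.6]
opening: -0.0
grasp_force: 0.0
```

Run:
```python
from h import *
import json
snap("m3"); s=r.sense();print(s["clock"],s["eef_pos"],np.degrees(s["tcp_rot"]))
for n in("m1","m2","m3"):
    im=cv2.imread(f"pics/{n}.png");W=json.load(open(n+".json"))
    print(n,"lens pred",proj(W,[552,-336,218]))
    hsv=cv2.cvtColor(im,cv2.COLOR_BGR2HSV)
    for nm,m in(("white",(hsv[...,2]>200)&(hsv[...,1]<60)),("blue",(hsv[...,0]>98)&(hsv[...,0]<125)&(hsv[...,1]>120))):
        k,l,st,c=cv2.connectedComponentsWithStats(m.astype(np.uint8))
        for i in range(1,k):
            if st[i,4]>60 and c[i][0]<330: print(" ",nm,st[i],c[i].round(1))
```

```text
15.675 [ 648.17599067 -164.83829662  380.04973431] [ 1.79973256e+02 -1.12198819e-01 -1.79917575e+02]
m1 lens pred [[ 99.51852243 160.2691399 ]]
  white [ 89   0  17  12 163] [97.2  4.7]
  white [  55  122  106   89 3468] [ 90.9 160.9]
  white [109 320  35  24 443] [126.2 330.9]
  white [  0 377  51  23 833] [ 18.4 386.6]
  blue [   0  122   74   92 5421] [ 30.2 167.2]
m2 lens pred [[102.69544885 217.67688704]]
  white [135  22  15  16 179] [141.7  29.5]
  white [ 92  44  16  15 181] [99.3 51.2]
  white [  65  166   94   94 2424] [ 99.3 204.6]
  white [  0 389  34  11 327] [ 14.5 393.7]
  blue [   0  182   97   85 5733] [ 36.3 223.8]
m3 lens pred [[123.44629473  78.64884493]]
  white [  93   45   48   75 1540] [110.5  79.3]
  white [  0  61  33  24 626] [15.  73.5]
  white [144  85  23  13 243] [154.4  91.5]
  white [  0 105  22  19 316] [  9.1 113.8]
  white [119 261  43  34 644] [142.4 279. ]
  white [   0  317  169   82 7325] [ 56.1 345.7]
  white [313 328  12  24 242] [318.5 340.3]
  white [202 331  24  24 258] [213.8 342.8]
  blue [  22   41   86   74 4631] [61.7 76.7]
```

Run:
```python
from h import *
c=[]
for n,x,y,k in(("m1",0,90,2),("m2",0,140,2),("m3",0,20,2),("scene0",240,95,8)):
    im=cv2.imread(f"pics/{n}.png");w,h=400//k,int(np.ceil(300/k))
    p=cv2.resize(im[y:y+h,x:x+w],None,fx=k,fy=k,interpolation=cv2.INTER_CUBIC)[:300,:400]; c.append(p)
cv2.imwrite("pics/last.png",np.vstack([np.hstack(c[:2]),np.hstack(c[2:])]))
```

```text
(no output)
```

View pics/last.png

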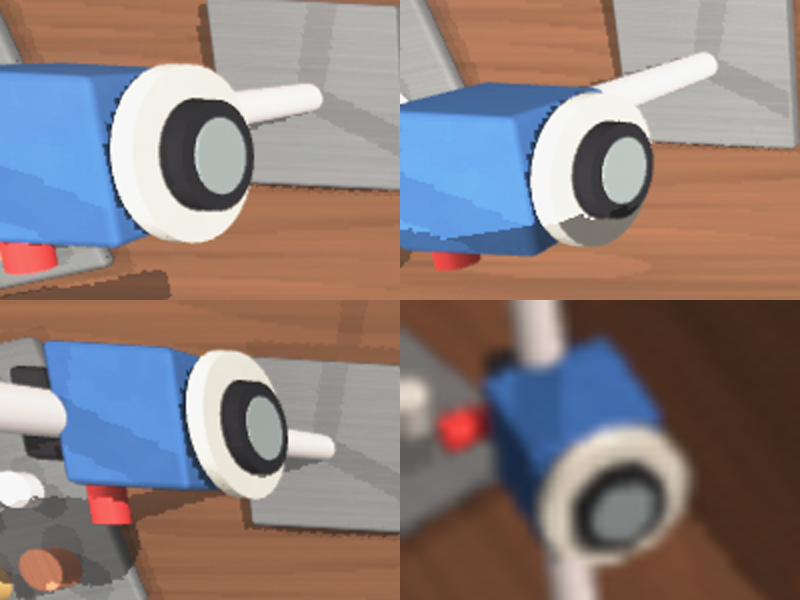

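The last picture shows the lens clearly. The glass is a grey disc on a protruding black barrel, centred at about m1 (110,168), m2 (112,225) and m3 (132,83), and scene (268,121). The mast foot shows at about m1 (140,141), m2 (145,177) and m3 (157,92). I'll fit the circle pose jointly over the views.

```bash
cat > lens.py <<'E'
from h import *
import json
from scipy.optimize import least_squares
seeds=dict(m1=(110,168),m2=(112,225),m3=(132,83)); D={}
for n,(u,v) in seeds.items():
    im=cv2.imread(f"pics/{n}.png").astype(int); ref=im[v-2:v+3,u-2:u+3].reshape(-1,3).mean(0)
    m=(abs(im-ref).max(2)<30).astype(np.uint8); k,l,st,c=cv2.connectedComponentsWithStats(m,connectivity=4)
    i=l[v,u]; mm=(l==i).astype(np.uint8); cn=max(cv2.findContours(mm,0,1)[0],key=len)
    e=cv2.fitEllipse(cn); print(n,ref.round(),st[i],e)
    D[n]=(json.load(open(n+".json")),e)
def circ(p):
    C=p[:3];psi=p[3];ex=np.array([np.cos(psi),np.sin(psi),0]);a=np.linspace(0,2*np.pi,40,endpoint=False)
    return C+p[4]*(np.outer(np.cos(a),ex)+np.outer(np.sin(a),[0,0,1]))
def res(p,ks):
    o=[]
    for n in ks:
        W,((cx,cy),(A,B),th)=D[n]; q=proj(W,circ(p))-[cx,cy]; t=np.radians(th)
        x=q@[np.cos(t),np.sin(t)];y=q@[-np.sin(t),np.cos(t)]
        rr=np.hypot(x/((A+1)/2),y/((B+1)/2)); o.append((rr-1)*np.sqrt(A*B)/2)
    return np.concatenate(o)
for ks in(list(D),["m1","m2"],["m1","m3"],["m2","m3"]):
    f=least_squares(res,[552,-336,215,0,14],args=(ks,)); print(ks,f.x[:3].round(1),np.degrees(f.x[3]).round(2),f.x[4].round(1),"rms",np.sqrt(np.mean(f.fun**2)).round(2))
S=r.get_calibration("scene"); print("centres tri",tri([(W,*e[0]) for W,e in D.values()]), "scene px",proj(S,least_squares(res,[552,-336,215,0,14],args=(list(D),)).x[:3]),"seen 267.4,120.9")
mp=[("m1",140,141.5),("m2",145,177),("m3",157.5,92.5),("m3",15,74)]
A=[];b=[]
for n,u,v in mp:
    o,d=ray(D[n][0],u,v); nn=np.array([-d[1],d[0]])/np.hypot(*d[:2]); A.append(nn); b.append(nn@o[:2])
    print(n,"mast x if y=-409:",o[0]+d[0]*(-409-o[1])/d[1])
print("mast",np.linalg.lstsq(np.array(A),np.array(b),rcond=None)[0])
for n,P,Q in(("m3",(45,42),(170,50)),("m3",(70,185),(190,190)),("m1",(0,66),(140,66))):
    off={"m1":90,"m3":20}[n]; W=D[n][0]
    d1=ray(W,P[0]/2,P[1]/2+off)[1];d2=ray(W,Q[0]/2,Q[1]/2+off)[1];nn=np.cross(d1,d2);h=np.cross(nn,[0,0,1.]);h*=np.sign(h[1]);print("edge yaw",n,np.degrees(np.arctan2(-h[0],h[1])))
E
python3 lens.py
```

```text
m1 [183. 187. 179.] [ 97 149  26  38 746] ((109.70729064941406, 167.44290161132812), (24.041122436523438, 37.21928024291992), 177.84426879882812)
m2 [194. 199. 190.] [101 209  22  33 551] ((111.5488052368164, 224.69195556640625), (20.44915771484375, 32.014888763427734), 9.573612213134766)
m3 [164. 167. 160.] [123  68  18  32 419] ((131.5873565673828, 83.67876434326172), (15.832550048828125, 31.001426696777344), 167.33334350585938)
['m1', 'm2', 'm3'] [ 556.6 -327.4  221.1] -2.54 13.1 rms 0.18
['m1', 'm2'] [ 556.5 -327.   221.7] -2.7 13.1 rms 0.16
['m1', 'm3'] [ 556.6 -327.7  220.5] -2.58 13.1 rms 0.17
['m2', 'm3'] [ 556.6 -327.4  221.2] -2.31 13.1 rms 0.19
centres tri [ 556.4190265  -327.3445228   221.86878857] scene px [[267.025897   121.52099301]] seen 267.4,120.9
m1 mast x if y=-409: 555.5341344513121
m2 mast x if y=-409: 559.5982391976634
m3 mast x if y=-409: 551.6472287534125
m3 mast x if y=-409: 550.9157326900314
mast [ 553.20895107 -392.00718522]
edge yaw m3 -3.2592779618180003
edge yaw m3 -2.1999995264578
edge yaw m1 -0.10090880897321394
```

Lens pose: centre (556.6, −327.4, 221), yaw −2.5°, with rms 0.2 px. The scene view and the mast position agree. Next I'll grasp the bracket.

Run:
```python
from h import *
s=r.sense();print(togo([465,-21.3,120],s),togo([465,-21.3,34.5],s),np.degrees(s["tcp_rot"]))
```

```text
[182.45971953 143.68009625 260.47462671] [182.29229022 143.64018767 345.97445347] [ 1.79973256e+02 -1.12198819e-01 -1.79917575e+02]
```

Emit:
carry_out:
  targets:
    - {"dp": [45,36,0],"yaw": -7.1}
    - {"dp": [90,72,20],"yaw": -7.1}
    - {"dp": [135,108,60],"yaw": -7.1}
    - {"dp": [182.4,143.7,100],"yaw": -7.1}
    - {"dp": [182.4,143.7,150],"yaw": -7.1}
    - {"dp": [182.4,143.7,200],"yaw": -7.1}
    - {"dp": [182.4,143.7,230],"yaw": -7.1}
    - {"dp": [182.4,143.7,250],"yaw": -7.1}
    - {"dp": [182.4,143.7,250],"yaw": -7.1}
  fingers: 0.2

```text
clock: 16.8
eef_pos: [464.5, -21.4, 129.9]
tcp_rot: [3.141, -0.004, -3.016]
contact_force: [-0.3, -0.4, -0.4]
opening: 0.596
grasp_force: 0.0
```

Run:
```python
from h import *
s=r.sense();print(s["clock"],s["eef_pos"],np.degrees(s["tcp_rot"]),togo([465,-21.3,34.5],s))
W,im=snap("g1")
# predicted pixels of head tops vs bright yellow blobs
print(proj(W,[[433.2,-25.3,83],[496.9,-17.2,83]]))
hsv=cv2.cvtColor(im,cv2.COLOR_BGR2HSV); m=((hsv[...,0]>18)&(hsv[...,0]<32)&(hsv[...,1]>90)&(hsv[...,2]>150)).astype(np.uint8)
k,l,st,c=cv2.connectedComponentsWithStats(m)
for i in range(1,k):
    if st[i,4]>80: print(st[i],c[i].round(1))
```

```text
16.8 [464.54905984 -21.44956086 129.86194442] [ 179.96237212   -0.21164471 -172.81203232] [-8.18363220e-01  2.93360828e-02  9.53596119e+01]
[[318.71417042 177.43267242]
 [318.75154682 276.28137205]]
[ 273  104   92  176 5694] [335.3 166. ]
[306 254  26  18 115] [323.7 262. ]
[280 259  22  21 228] [289.4 269.4]
```

Emit:
carry_out:
  targets:
    - {"dp": [-0.8,0,30],"yaw": 0}
    - {"dp": [-0.8,0,55],"yaw": 0}
    - {"dp": [-0.8,0,75],"yaw": 0}
    - {"dp": [-0.8,0,88],"yaw": 0}
    - {"dp": [-0.8,0,95],"yaw": 0}
    - {"dp": [-0.8,0,95],"yaw": 0}
    - {"dp": [-0.8,0,95],"yaw": 0}

```text
clock: 17.73
eef_pos: [467.6, -21.4, 36.9]
tcp_rot: [-3.141, 0.001, -3.016]
contact_force: [-0.1, 0.7, 0.5]
opening: 0.602
grasp_force: 0.0
```

Emit:
carry_out:
  targets:
    - {"dp": [0,0,0],"yaw": 0}
    - {"dp": [0,0,0],"yaw": 0}
    - {"dp": [0,0,0],"yaw": 0}
    - {"dp": [0,0,0],"yaw": 0}
    - {"dp": [0,0,0],"yaw": 0}
    - {"dp": [0,0,0],"yaw": 0}
  fingers: -1
  grip_force: 80

```text
clock: 18.48
eef_pos: [467.5, -21.4, 36.9]
tcp_rot: [-3.141, 0.001, -3.016]
contact_force: [-0.5, 0.5, 5.3]
opening: 0.269
grasp_force: 78.5
```

Run:
```python
from h import *
s=r.sense();print(s["clock"],s["eef_pos"],np.degrees(s["tcp_rot"]),s["opening"],s["grasp_force"],s["contact_force"])
W,im=snap("g2")
```

```text
18.475 [467.45253786 -21.39749     36.86639282] [-1.79991108e+02  4.70088177e-02 -1.72804414e+02] 0.2694502357245509 78.45908761024475 [-0.47719012  0.52774501  5.29088589]
```

Emit:
carry_out:
  targets:
    - {"dp": [0,0,-10],"yaw": 0}
    - {"dp": [0,0,-25],"yaw": 0}
    - {"dp": [0,0,-50],"yaw": 0}
    - {"dp": [0,0,-90],"yaw": 0}
    - {"dp": [0,0,-140],"yaw": 0}
    - {"dp": [0,0,-181],"yaw": 0}
    - {"dp": [0,0,-181],"yaw": 0}
    - {"dp": [0,0,-181],"yaw": 0}

```text
clock: 19.52
eef_pos: [466.4, -21.3, 217.1]
tcp_rot: [3.142, -0.0, -3.016]
contact_force: [-1.1, 0.4, -2.3]
opening: 0.275
grasp_force: 79.0
```

Run:
```python
from h import *
s=r.sense();print(s["clock"],s["eef_pos"],np.degrees(s["tcp_rot"]),s["opening"],s["grasp_force"],s["contact_force"])
W,im=snap("g3"); R=Rt(s)
def P(x,y,z): return s["eef_pos"]+R@np.array([x,y,z])
for dx in(0,2.4): print("head top pred",proj(W,[P(32+dx,0,36.9-83),P(dx-32,0,36.9-83)]), "stripe",proj(W,[P(18+dx,-10,36.9-65)]))
hsv=cv2.cvtColor(im,cv2.COLOR_BGR2HSV); m=((hsv[...,0]>12)&(hsv[...,0]<35)&(hsv[...,1]>60)&(hsv[...,2]>120)).astype(np.uint8)
k,l,st,c=cv2.connectedComponentsWithStats(m)
for i in range(1,k):
    if st[i,4]>80: print(st[i],c[i].round(1))
for v in range(130,300,4): print(v,hsv[v,319],im[v,319], end=" ")
```

```text
19.525 [466.41413556 -21.32019468 217.11019191] [ 1.79996848e+02 -1.49993660e-02 -1.72802194e+02] 0.2745637077544966 78.9757776260376 [-1.09490749  0.38154765 -2.3123426 ]
head top pred [[318.28746108 237.25115838]
 [318.23625537 404.35037939]] stripe [[291.18356343 254.01500995]]
head top pred [[318.2897518  229.77585967]
 [318.23788576 399.02993933]] stripe [[291.03093651 248.00070734]]
[ 285  103   69   67 3283] [319.  130.3]
[ 290  183   62   71 3244] [320.5 219.8]
[302 340  36  12 280] [320.  346.3]
130 [ 28 102 247] [148 241 247] 134 [ 15 155 246] [ 96 169 246] 138 [ 12 165 240] [ 85 148 240] 142 [ 16 152 247] [100 176 247] 146 [ 28 103 247] [147 241 247] 150 [ 27 113 247] [138 235 247] 154 [ 11 170 218] [ 73 124 218] 158 [110  23  34] [34 32 31] 162 [120  15  34] [34 32 32] 166 [110  23  33] [33 31 30] 170 [105  15  34] [34 33 32] 174 [105  15  35] [35 34 33] 178 [135  11  46] [46 44 45] 182 [105  22  47] [47 45 43] 186 [ 18 133 213] [102 169 213] 190 [ 13 130 212] [104 150 212] 194 [ 19 132 221] [107 179 221] 198 [ 30  68 247] [181 247 247] 202 [ 30  66 247] [183 247 247] 206 [ 30  65 247] [184 247 247] 210 [ 30  64 247] [185 247 247] 214 [ 30  62 247] [187 247 247] 218 [ 30  62 247] [187 247 247] 222 [ 30  61 247] [188 247 247] 226 [ 30  64 247] [185 247 247] 230 [ 30  65 247] [184 247 247] 234 [ 30  66 247] [183 247 247] 238 [ 30  67 247] [182 247 247] 242 [ 30  67 247] [182 247 247] 246 [ 30  69 247] [180 246 247] 250 [ 30  70 247] [179 246 247] 254 [ 14 107 107] [ 62  83 107] 258 [ 14 106 108] [ 63  84 108] 262 [ 15 102 107] [ 64  85 107] 266 [ 14  98 102] [ 63  81 102] 270 [14 93 96] [61 77 96] 274 [13 87 88] [58 71 88] 278 [13 83 80] [54 65 80] 282 [14 72 71] [51 60 71] 286 [11 58 62] [48 53 62] 290 [10 42 55] [46 49 55] 294 [ 6 26 50] [45 46 50] 298 [30 17 44] [41 44 44]
```

Run:
```python
from h import *
import json
W=json.load(open("g3.json")); im=cv2.imread("pics/g3.png"); s=r.sense();R=Rt(s)
P=lambda x,y,z:s["eef_pos"]+R@np.array([x,y,z])
g=im.sum(2)
for u in(300,306,312,319,326,332,338): print(u,[int(x) for x in g[150:186,u]])
for dx in(2.4,4.1):
  for t in(27,28,29): print(dx,t,"topedge",proj(W,[P(45+dx,0,-t)])[0].round(1),"botedge",proj(W,[P(45+dx,0,55-t)])[0].round(1),"corners",proj(W,[P(45+dx,-12,-t),P(45+dx,12,-t)]).round(1).tolist())
m=((g>560)).astype(np.uint8);k,l,st,c=cv2.connectedComponentsWithStats(m)
for i in range(1,k):
    if st[i,4]>20 and 240<c[i][0]<400 and c[i][1]>150: print(st[i],c[i].round(1))
print(g[240:262:2,284:300:2])
```

```text
300 [634, 633, 634, 627, 551, 99, 94, 95, 97, 97, 96, 98, 99, 96, 96, 96, 94, 94, 102, 97, 96, 96, 93, 86, 103, 123, 138, 135, 135, 133, 133, 131, 134, 133, 125, 109]
306 [558, 557, 558, 547, 456, 98, 92, 98, 98, 95, 97, 99, 98, 98, 97, 97, 99, 94, 95, 102, 97, 98, 99, 87, 102, 124, 134, 136, 135, 135, 131, 133, 129, 129, 108, 135]
312 [609, 611, 611, 603, 524, 95, 97, 97, 100, 97, 98, 98, 90, 97, 97, 97, 97, 96, 93, 99, 92, 99, 95, 95, 101, 121, 133, 136, 134, 135, 132, 132, 136, 205, 422, 544]
319 [620, 510, 510, 503, 415, 96, 93, 93, 97, 98, 95, 99, 98, 95, 99, 97, 94, 96, 93, 96, 99, 97, 98, 100, 102, 124, 134, 136, 135, 132, 134, 133, 135, 257, 512, 483]
326 [522, 522, 521, 514, 430, 99, 100, 100, 96, 95, 96, 99, 92, 95, 97, 99, 99, 97, 96, 95, 94, 94, 94, 95, 102, 122, 134, 134, 132, 134, 132, 133, 134, 170, 343, 525]
332 [520, 519, 519, 512, 450, 90, 96, 96, 97, 95, 100, 95, 101, 93, 94, 96, 99, 96, 95, 98, 95, 95, 100, 98, 100, 124, 132, 133, 131, 135, 134, 130, 133, 132, 131, 137]
338 [634, 634, 633, 626, 548, 93, 98, 93, 97, 83, 87, 99, 97, 93, 93, 99, 96, 95, 99, 97, 96, 9
[... 457 characters left out ...]
8.5 169.1] botedge [318.7 150.1] corners [[283.5, 169.1], [353.5, 169.1]]
4.1 29 topedge [318.5 169.6] botedge [318.7 150.4] corners [[283.2, 169.6], [353.8, 169.7]]
[ 290  185   61   69 2951] [320.6 221.8]
[290 248  12  40 421] [295.8 265.4]
[354 277  10  10  46] [356.9 280.6]
[292 299  10  34 273] [297.2 317.5]
[[370 216 179 182 180 186 652 676]
 [484 271 186 190 191 193 198 663]
 [492 281 196 200 203 207 205 210]
 [494 286 206 206 211 212 216 217]
 [495 292 214 575 615 614 612 611]
 [496 328 224 741 741 741 741 741]
 [496 334 229 725 741 741 741 741]
 [501 337 239 724 741 741 741 741]
 [501 342 247 724 741 741 741 741]
 [503 384 251 723 741 741 741 741]
 [502 388 256 602 741 741 741 741]]
```

Run:
```python
from h import *
s=r.sense();print(togo([565.5,-177.6,220.5],s))
g=cv2.imread("pics/g3.png").sum(2)
for v in(178,180,182): print([int(x) for x in g[v,276:292]],[int(x) for x in g[v,346:362]])
```

```text
[ -79.06809525 -167.50366889   -4.26627113]
[286, 261, 262, 262, 261, 260, 262, 261, 166, 135, 134, 133, 134, 132, 138, 135] [132, 133, 135, 136, 133, 132, 135, 134, 269, 319, 325, 327, 323, 353, 359, 358]
[286, 261, 260, 263, 262, 262, 261, 261, 166, 133, 131, 133, 139, 134, 136, 133] [135, 134, 133, 131, 134, 131, 131, 134, 305, 323, 325, 323, 353, 358, 359, 358]
[286, 262, 264, 261, 259, 263, 261, 261, 166, 129, 135, 130, 136, 130, 132, 131] [132, 133, 130, 128, 131, 135, 133, 133, 302, 326, 323, 325, 325, 325, 348, 358]
```

Emit:
carry_out:
  targets:
    - {"dp": [-20,-40,0],"yaw": 3}
    - {"dp": [-40,-85,-2],"yaw": 6}
    - {"dp": [-60,-125,-4],"yaw": 9}
    - {"dp": [-72,-152,-4],"yaw": 9.8}
    - {"dp": [-79,-167.5,-4.3],"yaw": 9.8}
    - {"dp": [-79,-167.5,-4.3],"yaw": 9.8}
    - {"dp": [-79,-167.5,-4.3],"yaw": 9.8}
    - {"dp": [-79,-167.5,-4.3],"yaw": 9.8}

```text
clock: 20.58
eef_pos: [565.9, -176.7, 221.6]
tcp_rot: [3.141, -0.0, 3.097]
contact_force: [0.3, 0.7, -2.3]
opening: 0.269
grasp_force: 79.4
```

```bash
cat > chk.py <<'E'
from h import *
s=r.sense();print(s["clock"],s["eef_pos"],np.degrees(s["tcp_rot"]),s["opening"],s["grasp_force"],s["contact_force"],togo([565.5,-177.6,220.5],s))
W,im=snap("f%d"%(s["clock"]*100)); g=im.astype(int).sum(2)
print("vedge",[int(x) for x in g[150:182,332]]); print([int(x) for x in g[178,278:290]],[int(x) for x in g[178,348:360]],"stripe",[int(x) for x in g[240:256,293]])
print("lens px",proj(W,[556.6,-327.4,221.1]))
E
python3 chk.py
```

```text
20.575 [ 565.93133789 -176.70196501  221.55904633] [ 1.79983627e+02 -2.76360868e-02  1.77451304e+02] 0.26853804430453104 79.35463786125183 [ 0.33989095  0.70773288 -2.34116404] [ 0.39046611 -0.91663022  1.05897291]
vedge [287, 286, 287, 280, 220, 77, 75, 80, 76, 80, 80, 78, 75, 78, 73, 81, 78, 75, 75, 75, 80, 76, 79, 82, 81, 96, 105, 103, 102, 108, 103, 105]
[288, 286, 288, 289, 289, 289, 160, 106, 107, 105, 106, 103] [107, 104, 102, 106, 105, 103, 232, 279, 286, 290, 286, 286] stripe [632, 619, 598, 390, 371, 160, 160, 206, 506, 737, 737, 737, 737, 737, 736, 736]
lens px [[ -4.69600246 257.54601346]]
```

Emit:
carry_out:
  targets:
    - {"dp": [0.4,-0.9,1.0],"yaw": 0}
    - {"dp": [0.4,-0.9,1.0],"yaw": 0}
    - {"dp": [0.4,-0.9,1.0],"yaw": 0}
    - {"dp": [0.4,-0.9,1.0],"yaw": 0}
    - {"dp": [0.4,-0.9,1.0],"yaw": 0}
    - {"dp": [0.4,-0.9,1.0],"yaw": 0}

```text
clock: 21.38
eef_pos: [566.0, -178.5, 220.6]
tcp_rot: [3.142, 0.0, 3.096]
contact_force: [0.4, 0.1, -3.4]
opening: 0.268
grasp_force: 79.4
```

```bash
python3 chk.py
```

```text
21.375 [ 566.01968319 -178.53786895  220.58661325] [1.79998991e+02 1.03574622e-03 1.77395790e+02] 0.26760368045792937 79.35463786125183 [ 0.35827377  0.08093478 -3.42165512] [0.56176143 0.9132863  0.08661918]
vedge [287, 286, 288, 280, 222, 77, 79, 79, 81, 77, 72, 80, 75, 75, 83, 80, 77, 81, 77, 77, 80, 78, 75, 79, 78, 96, 103, 106, 105, 105, 106, 102]
[292, 286, 289, 289, 290, 290, 162, 103, 106, 107, 106, 107] [110, 105, 108, 103, 104, 107, 232, 282, 286, 287, 286, 287] stripe [632, 619, 599, 387, 365, 157, 164, 209, 504, 737, 737, 737, 737, 737, 736, 736]
lens px [[ -2.69916661 258.42785597]]
```

Emit:
carry_out:
  targets:
    - {"dp": [0.5,0.8,0],"yaw": 0}
    - {"dp": [0.5,0.8,0],"yaw": 0}
    - {"dp": [0.5,0.8,0],"yaw": 0}
    - {"dp": [0.5,0.8,0],"yaw": 0}
    - {"dp": [0.5,0.8,0],"yaw": 0}
    - {"dp": [0.5,0.8,0],"yaw": 0}
    - {"dp": [0.5,0.8,0],"yaw": 0}
    - {"dp": [0.5,0.8,0],"yaw": 0}

```text
clock: 22.42
eef_pos: [565.6, -177.7, 220.6]
tcp_rot: [3.142, 0.0, 3.096]
contact_force: [0.2, -0.2, -1.5]
opening: 0.267
grasp_force: 79.4
```

Run:
```python
from h import *
s=r.sense();d=togo([565.5,-177.6,220.5],s);print(s["eef_pos"],d,s["grasp_force"],np.degrees(s["tcp_rot"]))
if abs(d).max()<1.2 and s["grasp_force"]>60: print(r.sign_off())
```

```text
[ 565.55481541 -177.70085064  220.57855909] [0.05934227 0.09825402 0.07856052] 79.35456991195679 [1.79998456e+02 1.18091945e-03 1.77396044e+02]
the job is handed in; nothing more can be done
None
```

Job handed in at about 22 s: both pins are seated and the bracket is held upright at the measured lens height, 150 mm from the glass and square to it; no verdict came back from the hand-in.

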